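Pack up the sample case: hold-down flap, then lid

ROBOT

A 6-joint arm with a two-finger parallel gripper is mounted at the origin on a cart in front of the work surface, level with it; the furniture and walls round the work are solid. World frame = base frame: x ahead of the robot, y to its left, z up, the work surface at z = 0. Lengths are in m, angles in rad, forces in N, time in s.
With the tool pointing down it reaches from about 0.375 to 0.9 m from the base axis. Payload 3.1 kg.
Tool frame: the origin (TCP) lies at the very end of the fingers, on their centre line; the grasp point (between the pads) lies 19 mm behind it (robot.grip_depth is the distance from the TCP to the grasp point, in m); z points along the fingers, y is the direction in which the jaws open and shut (so a half turn about z gives the same grasp; the last joint's range is limited). The gripper opens to 87 mm and grips with 3 to 60 N. Pads are 19 mm wide; open, the fingers measure 117 mm over their backs; the gripper's body (75 mm by 190 mm) begins 51 mm behind the grasp point.
Start: joints at [1.167, 0.527, 1.433, -0, 1.181, -0.178], TCP at [0.139, 0.609, 0.223] pointing down, gripper open.
Joint ranges: [-3.08, 3.08], [-0.75, 2.2], [0.22, 2.44], [-1.43, 4.57], [0, 2.65], [-2.85, 2.85]. Speed limits (rad/s): [2.79, 2.79, 3.14, 3.14, 3.14, 3.14].

INTERFACE

Orientations are given as a unit quaternion [x, y, z, w].
In Python, from rig import robot gives the robot as it stands.
- The arm moves only by the tool drive_tool, never from a script. Its argument "series" is a list of rows, each a list of 7 numbers: the shift along the tool's x, y, z in m, then the turn, a rotation vector about the tool's x, y, z in degrees, then the opening, from 0 (shut) to 1 (fully open). A call has 1 to 5 rows; each row shifts and turns the commanded pose from where the row before left it, along the tool's axes as they then stand; what a row does not reach is not made up. A row lasts 1/8 s, in which the tool goes at most 62.5 mm and 10.7 degrees, less where a joint would pass 70% of its speed; a pose out of reach is approached as far as the arm can. A call is refused whole if a number of a shift passes 0.0625 or a number of a turn 10.7, either way. A call with a gripper value outside its range is refused whole. The fingers move at their own pace and stop on an object; "squeeze" is the grip in N (left out, the last holds). Time passes only in rows, so rows that do not move let the fingers close. It gives the time, the measured TCP pose, the force and the opening at its end, in the units of the state.
- robot.get_obs(): the state, without advancing time (a new reading comes with each control period).
- robot.camera(name): name is "scene" or "top"; returns (picture, depth): 400x640x3 uint8, blue, green, red; 400x640 float32, m along the optical axis (not along the pixel's ray), 0 where there is no reading.
- robot.camera_model(name): a dict with "fx", "fy", "cx", "cy" (pixels), "R" (3x3) and "t" (3): a world point X has camera coordinates R X + t. Camera axes: x right, y down, z forward; pixel columns grow to the right and rows downward; lengths in m; the calibration is good to about 2 mm. A picture is of the moment at which its call begins. camera_model takes no time and is no camera call.
- robot.hand_in(): hands the job in, once; it reports no verdict.
The state is a dict: "time": time; "q": joint angles; "joint_velocities": joint speeds; "joint_torque": joint torques, N m; "position": TCP position; "tool_rot": TCP orientation; "ft_force": force on the tool from outside, world axes, zero at the start; "moment": the same for the moment, N m; "grip_width": finger opening in m.
Only numpy, scipy, OpenCV 4.12 (cv2) and the standard library are available. Lean on these libraries where they do the work, as an engineer would, in place of code of your own. Each camera call takes 0.05 s, during which the arm holds its last target. There are 200 camera calls.

TASK

Close up the grey sample case for carrying, pushing with the fingertips or the outside of the fingers only: first fold the upright metal flap inside it down over the vials and press it until it snaps home under its catch, then swing the lid over and push it fully shut, easing it down without a slam. Push both from their outer faces; do not pinch them by their foam-lined inner faces, do not lift or shove the case, leave every vial in its well, and leave the other things on the bench where they are.

Things in the scene. Friction and masses are not known exactly. Their poses are not given: they have to be found in the camera images.
- case: Grey case, aluminium edges, loose, about 2.5 kg on rubber feet (slides from 10 N). Tub 218 mm (its x) by 180 mm (its y), rim 96 mm high, 6 mm walls. Origin: centre of the underside, z up. Lid hinge along x on the +y wall; flap hinge along x just inside the -y wall, which bears a carrying handle (stands out 18 mm, 46 mm up). Inside, a foam block with twelve vial wells.
- flap (a joint): Hinge of the aluminium hold-down flap in the case, rad: 0 = down on the vials, 1.57 = upright, stop at 1.66. Stiff: stays where it is left (1 to 2 N moves it). At about 0.09 rad its free edge meets a small sprung ball in the +y wall (case x 0, y 74, z 88 mm) and must snap past it: about 5 N pressed 105 mm from the hinge, 7 N at its middle. Snapped in it reads below 0.01.
- flap_hinge (a point): Middle of the flap's hinge axis: 78 mm from the case's middle towards -y, 80.5 mm above its underside. Its frame turns with the flap: y points from the hinge to the free edge, x along the hinge, z out of the flap's outer face (the face that is up when it is down).
- flap_edge (a point): Middle of the flap's free edge, 149 mm from the hinge. Flap: plate 182 mm long, 5 mm thick (outer face 2.5 mm from the hinge axis and from this point); down, it lies 13 mm below the rim.
- flap_pad: Dark foam pad on the flap's inner face (166 x 118 x 4 mm), on the side of the vials. Not to be pressed by the fingers.
- lid (a joint): Hinge of the case's lid, rad: 0 = shut flush on the rim, 1.57 = upright; stops at 1.85. Stiff hinge: it stays where it is left (moving it takes about 1 to 4 N at 130 mm from the hinge).
- lid_hinge (a point): Middle of the lid's hinge axis: 90 mm from the case's middle towards +y, 96.5 mm above its underside. Its frame turns with the lid: -y points from the hinge to the free edge, x along the hinge, z out of the lid's outer face.
- lid_edge (a point): Middle of the lid's free edge at its outer face: 180 mm from the hinge and 22 mm out from it (the lid is 218 x 180 x 22 mm with a skirt all round). Shut, the lid's top is flat and 118.5 mm above the table.
- lid_lining: Dark ribbed foam lining of the lid's inner face. Not to be pressed by the fingers.
- vial_0_mid (a point): Capped glass vial, 31 mm across, 62 mm tall, loose in a 36 mm deep well of the case; this point is its centre, 41 mm above the table.
- vial_1_mid (a point): Capped glass vial, 31 mm across, 62 mm tall, loose in a 36 mm deep well of the case; this point is its centre, 41 mm above the table.
- vial_2_mid (a point): Capped glass vial, 31 mm across, 62 mm tall, loose in a 36 mm deep well of the case; this point is its centre, 41 mm above the table.
- vial_3_mid (a point): Capped glass vial, 31 mm across, 62 mm tall, loose in a 36 mm deep well of the case; this point is its centre, 41 mm above the table.
- stamp: Bystander: wooden hand stamp, 74 mm tall, turned handle; origin at the centre of its underside. Leave it alone.
- weight: Bystander: knobbed calibration weight, 27 mm across, 30 mm tall; origin at the centre of its underside. Leave it alone.
- weight_small: Bystander: knobbed calibration weight, 21 mm across, 24 mm tall; origin at the centre of its underside. Leave it alone.
- tweezers: Bystander: steel tweezers, 124 mm long; origin at the centre of its underside. Leave it alone.
- ink_pad: Bystander: closed flat ink pad box, 72 x 98 x 16 mm; origin at the centre of its underside. Leave it alone.
Not all that is in view belongs to the job. What is shaped like the part that bears vial_3_mid but orange or red is not meant.

How it is judged:
On the way, in this order (a step that is already met when the one before it is completed fails the run):
1. the flap is folded down and snapped in under its catch while the lid still stands open (value of joint flap below 0.04 rad and value of joint lid above 0.7 rad), for 0.2 s.
2. the lid is swung shut on the rim (value of joint lid below 0.04 rad), for 0.2 s.
At the end, for the whole second after the job is handed in: The flap is down and held by its catch (joint below 0.04 rad), the lid is shut (below 0.04 rad), all four vials are in their wells, and the case stands flat and at rest within 30 mm of where it was (value of joint each of flap, lid below 0.04 rad and linear speed of case below 0.02 m/s and distance of case from where it was at the start of the episode below 0.03 m and angle between case's own z axis and vertical below 0.05 rad and z of each of vial_0_mid, vial_1_mid, vial_2_mid, vial_3_mid in the frame of case below 0.048 m); the robot touches nothing.
It fails at once if the case is lifted, tipped up or shoved more than 30 mm (height (world z) of case above 0.015 m or angle between case's own z axis and vertical above 0.15 rad or distance of case from where it was at the start of the episode above 0.03 m).
It fails at once if the lid or the flap is pinched: fingers press on its foam-lined inner face (over 3 N) (contact force between the fingers and lid_lining above 3 N or contact force between the fingers and flap_pad above 3 N).
It fails at once if a vial is lifted out of its well (more than 15 mm) (z of any of vial_0_mid, vial_1_mid, vial_2_mid, vial_3_mid in the frame of case above 0.056 m).
It fails at once if the lid is slammed (faster than 4 rad/s) (velocity of joint lid below -4 rad/s).
It fails at once if another thing on the bench is lifted, or moved more than 40 mm (distance of any of stamp, weight, weight_small, tweezers, ink_pad from where it was at the start of the episode above 0.04 m or height (world z) of any of stamp, weight, weight_small, tweezers, ink_pad above 0.02 m).
It also fails if it takes over 58 s, if anything falls off the work surface, if the arm or the gripper's body presses on something with over 40 N, if the wrist force passes 120 N, or if a joint passes its speed limit or range.

## Working session

There is one attempt and no reset: what is moved stays moved. The work goes in short steps, Python scripts to look and compute and a tool call to move; the robot and the scene stay as the last step left them, time stands still between calls to the robot, and variables do not carry over. Pictures are saved under pics/ and viewed, about 8 in all and at most 12, crops included, and the job is handed in when it is done.

Besides the shell and the picture viewer there is one more tool, called after "Call:" as a command line: name --pt "numbers of a row" for each row, then --argument value for the rest. drive_tool: Moves the arm, as the interface text tells. Its arguments: {"type":"object","properties":{"series":{"type":"array"},"squeeze":{"type":"number"}},"required":["series"]}

```bash
mkdir -p pics; ls; python3 - <<'E'
from rig import robot
import cv2,numpy as np
for n in("scene","top"):
    p,d=robot.camera(n); cv2.imwrite(f"pics/{n}0.png",p); np.save(f"pics/{n}0.npy",d)
    m=robot.camera_model(n); print(n,m)
print(robot.get_obs())
E
```

```text
pics
scene {'fx': 504.7121263952127, 'fy': 504.7121263952127, 'cx': 322.777312544066, 'cy': 196.6467831286668, 'R': array([[ 1.82026230e-02, -9.99834313e-01, -1.02575515e-04],
       [-7.46601258e-01, -1.35241155e-02, -6.65134317e-01],
       [ 6.65022726e-01,  1.21837722e-02, -7.46723731e-01]]), 't': array([0.00425726, 0.50095831, 0.99720401])}
top {'fx': 435.96595180523417, 'fy': 435.96595180523417, 'cx': 317.7638929203691, 'cy': 205.35391293572218, 'R': array([[ 8.44460329e-03, -9.99964282e-01, -3.51554905e-04],
       [-9.80591997e-01, -8.21213853e-03, -1.95887456e-01],
       [ 1.95877572e-01,  1.99892378e-03, -9.80626321e-01]]), 't': array([0.02126041, 0.60179073, 1.31697486])}
{'time': 0.1, 'q': array([ 1.16749992e+00,  5.28348424e-01,  1.43379739e+00, -2.86283899e-05,
        1.18136697e+00, -1.78540006e-01]), 'joint_velocities': array([-2.75974750e-04, -2.46084157e-03, -3.16054955e-03, -1.89032194e-03,
       -1.61125277e-05, -8.68854055e-04]), 'joint_torque': array([-2.16767953e-04, -4.40986204e+01, -1.77151090e+01,  6.34800363e-02,
        5.34287898e-02, -6.33944524e-05]), 'position': array([0.13903253, 0.60866024, 0.22167731]), 'tool_rot': array([ 1.12136349e-01,  9.93692366e-01, -9.23522008e-04, -2.62696704e-04]), 'ft_force': array([ 0.06447336, -0.74946046,  0.32330534]), 'moment': array([ 0.0234127 , -0.0438267 , -0.05952229]), 'grip_width': 0.08716201381311202}
```

View pics/scene0.png

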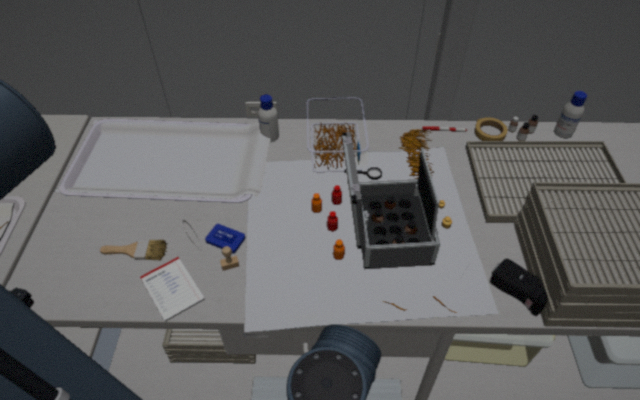

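View pics/top0.png

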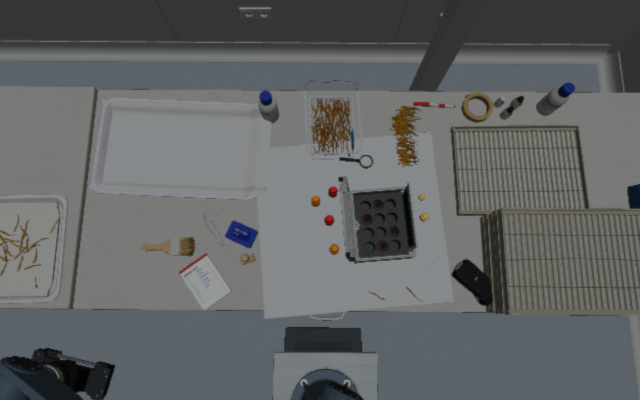

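```bash
python3 - <<'E'
import cv2,numpy as np
a=cv2.imread("pics/scene0.png")[120:280,300:470]; b=cv2.imread("pics/top0.png")[165:275,300:440]
a=cv2.resize(a,(0,0),fx=3.5,fy=3.5,interpolation=2)
a=cv2.convertScaleAbs(a,alpha=1.6)
b=cv2.resize(b,(0,0),fx=5,fy=5,interpolation=2); b=cv2.convertScaleAbs(b,alpha=1.6)
cv2.imwrite("pics/s1.png",a);cv2.imwrite("pics/t1.png",b)
E
cat > h.py <<'E'
from rig import robot
import numpy as np
def cloud(n,d=None):
    if d is None: p,d=robot.camera(n)
    m=robot.camera_model(n); v,u=np.mgrid[0:400,0:640]
    c=np.stack([(u-m['cx'])/m['fx']*d,(v-m['cy'])/m['fy']*d,d],-1)
    X=(c-m['t'])@m['R']; X[d==0]=np.nan; return X
E
python3 - <<'E'
from h import *
for n in("scene","top"):
    X=cloud(n,np.load(f"pics/{n}0.npy"))
    P=X.reshape(-1,3); P=P[~np.isnan(P[:,0])]
    P=P[(P[:,0]>.3)&(P[:,0]<.75)&(P[:,1]>-.25)&(P[:,1]<.02)&(P[:,2]>.01)&(P[:,2]<.35)]
    # height map
    for z0,z1 in((.01,.06),(.085,.105),(.12,.15),(.16,.2),(.2,.24),(.24,.3)):
        Q=P[(P[:,2]>z0)&(P[:,2]<z1)]
        if len(Q)>20: print(n,z0,z1,len(Q),np.percentile(Q,[1,10,50,90,99],axis=0).round(3).T.tolist())
E
```

```text
scene 0.01 0.06 4045 [[0.425, 0.432, 0.542, 0.638, 0.651], [-0.248, -0.232, -0.159, -0.032, -0.002], [0.011, 0.021, 0.044, 0.052, 0.059]]
scene 0.085 0.105 765 [[0.423, 0.428, 0.465, 0.646, 0.654], [-0.247, -0.234, -0.149, -0.089, -0.055], [0.085, 0.087, 0.094, 0.098, 0.104]]
scene 0.12 0.15 250 [[0.421, 0.423, 0.488, 0.595, 0.629], [-0.249, -0.245, -0.235, -0.069, -0.05], [0.12, 0.123, 0.136, 0.148, 0.15]]
scene 0.16 0.2 391 [[0.42, 0.422, 0.489, 0.601, 0.629], [-0.248, -0.243, -0.231, -0.063, -0.041], [0.16, 0.164, 0.181, 0.196, 0.199]]
scene 0.2 0.24 529 [[0.42, 0.422, 0.508, 0.606, 0.632], [-0.246, -0.241, -0.232, -0.058, -0.039], [0.201, 0.205, 0.217, 0.229, 0.239]]
scene 0.24 0.3 762 [[0.42, 0.423, 0.504, 0.606, 0.634], [-0.07, -0.063, -0.051, -0.039, -0.032], [0.245, 0.265, 0.273, 0.276, 0.279]]
top 0.01 0.06 2957 [[0.43, 0.458, 0.546, 0.633, 0.653], [-0.247, -0.233, -0.164, -0.097, -0.006], [0.01, 0.016, 0.045, 0.05, 0.059]]
top 0.085 0.105 682 [[0.428, 0.435, 0.537, 0.648, 0.655], [-0.246, -0.227, -0.094, -0.075, -0.067], [0.086, 0.091, 0.096, 0.101, 0.104]]
top 0.12 0.15 87 [[0.423, 0.464, 0.54, 0.618, 0.639], [-0.249, -0.242, -0.236, -0.082, -0.061], [0.12, 0.123, 0.134, 0.146, 0.148]]
top 0.16 0.2 123 [[0.423, 0.463, 0.536, 0.613, 0.638], [-0.246, -0.239, -0.232, -0.225, -0.058], [0.16, 0.164, 0.18, 0.194, 0.199]]
top 0.2 0.24 315 [[0.423, 0.472, 0.543, 0.617, 0.636], [-0.244, -0.24, -0.233, -0.226, -0.061], [0.2, 0.208, 0.218, 0.23, 0.233]]
top 0.24 0.3 685 [[0.423, 0.441, 0.527, 0.617, 0.637], [-0.065, -0.059, -0.048, -0.036, -0.031], [0.267, 0.271, 0.274, 0.277, 0.28]]
```

View pics/s1.png

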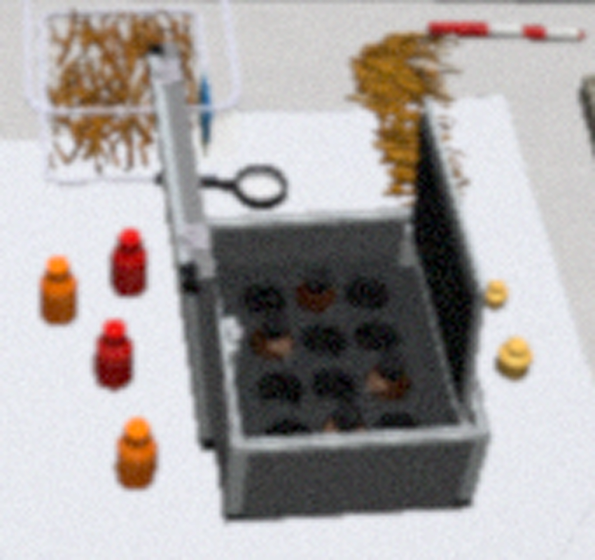

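View pics/t1.png

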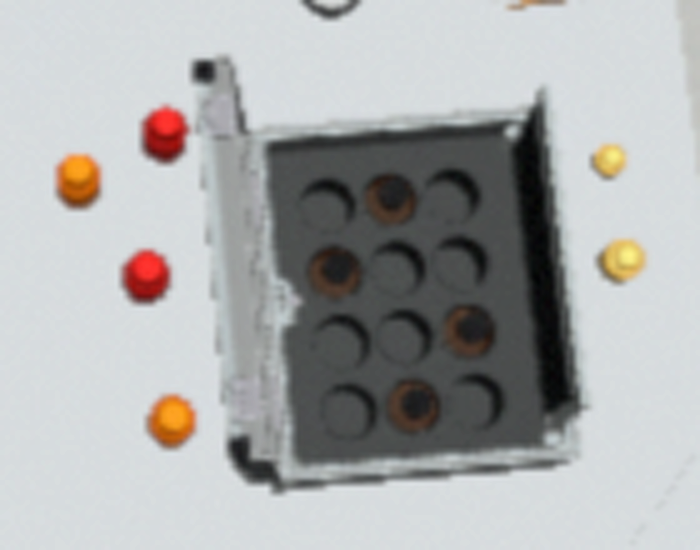

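```bash
python3 - <<'E'
from h import *
import cv2
def fit(P,name,ax):  # plane: coordinate ax as linear in others
    o=[i for i in range(3) if i!=ax]
    for _ in range(4):
        A=np.c_[P[:,o],np.ones(len(P))]; c=np.linalg.lstsq(A,P[:,ax],rcond=None)[0]
        r=P[:,ax]-A@c; P=P[abs(r)<max(2*r.std(),.001)]
    print(name,len(P),'axis',ax,'coef',c.round(4),'rms',r.std().round(4),'mean',P.mean(0).round(4),'min',P.min(0).round(3),'max',P.max(0).round(3))
C={}
for n in("scene","top"):
    P=cloud(n,np.load(f"pics/{n}0.npy")).reshape(-1,3); P=P[~np.isnan(P[:,0])]
    P=P[(P[:,0]>.38)&(P[:,0]<.7)&(P[:,1]>-.3)&(P[:,1]<.0)&(P[:,2]>-.01)&(P[:,2]<.35)]
    x,y,z=P.T
    fit(P[(y<-.2)&(y>-.26)&(z>.11)&(z<.22)],n+' flap',1)
    fit(P[(x<.45)&(z>.02)&(z<.085)&(y>-.22)&(y<-.09)],n+' front',0)
    fit(P[(z>.255)&(y>-.09)],n+' lidtop',2)
    fit(P[(z>.09)&(z<.102)&(x<.46)&(y<-.09)&(y>-.23)],n+' rim front',0)
    fit(P[(z>.09)&(z<.102)&(x>.61)&(y<-.1)&(y>-.21)],n+' rim back',0)
    L=P[(z>.265)&(y>-.09)]; print(n,'lidtop rect',cv2.minAreaRect(L[:,:2].astype(np.float32)*1000))
    F=P[(y<-.2)&(y>-.26)&(z>.222)&(z<.245)]; print('flaptop',len(F),np.percentile(F,[1,50,99],axis=0).round(3).tolist(), 'slope',np.polyfit(F[:,0],F[:,1],1).round(4))
    R=P[(z>.09)&(z<.102)]; print(n,'rim rect',cv2.minAreaRect(R[:,:2].astype(np.float32)*1000))
    W=P[(z>.012)&(z<.035)&(y<-.255)]; print('weights',len(W),W.min(0) if len(W) else '',W.max(0) if len(W) else '')
E
```

```text
scene flap 620 axis 1 coef [ 0.0944  0.0725 -0.2985] rms 0.001 mean [ 0.5384 -0.2353  0.1689] min [ 0.461 -0.247  0.11 ] max [ 0.63  -0.224  0.217]
scene front 704 axis 0 coef [-8.820e-02  1.000e-04  4.164e-01] rms 0.0012 mean [ 0.4301 -0.1546  0.0531] min [ 0.422 -0.22   0.02 ] max [ 0.438 -0.09   0.085]
scene lidtop 598 axis 2 coef [ 0.012  -0.1207  0.2614] rms 0.0016 mean [ 0.5218 -0.0492  0.2736] min [ 0.419 -0.068  0.269] max [ 0.639 -0.03   0.278]
scene rim front 216 axis 0 coef [-0.0814 -0.0454  0.4239] rms 0.003 mean [ 0.4326 -0.1602  0.0946] min [ 0.423 -0.229  0.09 ] max [ 0.443 -0.091  0.1  ]
scene rim back 124 axis 0 coef [-0.0779  0.1155  0.6195] rms 0.0028 mean [ 0.6423 -0.1533  0.0947] min [ 0.634 -0.21   0.09 ] max [ 0.65  -0.103  0.1  ]
scene lidtop rect ((529.3665771484375, -49.092525482177734), (220.6021728515625, 22.139610290527344), 5.210545063018799)
flaptop 142 [[0.456, -0.245, 0.222], [0.536, -0.236, 0.227], [0.632, -0.227, 0.231]] slope [ 0.089  -0.2842]
scene rim rect ((538.92041015625, -159.08547973632812), (224.67324829101562, 203.6693115234375), 5.4240140
[... 573 characters left out ...]
.0896  0.1142  0.4101] rms 0.0024 mean [ 0.4353 -0.1591  0.0958] min [ 0.425 -0.228  0.091] max [ 0.444 -0.09   0.102]
top rim back 103 axis 0 coef [-0.0954 -0.1556  0.6462] rms 0.0026 mean [ 0.6461 -0.1553  0.0955] min [ 0.636 -0.21   0.09 ] max [ 0.656 -0.1    0.102]
top lidtop rect ((530.6021118164062, -47.473915100097656), (220.06866455078125, 22.136140823364258), 5.239382266998291)
flaptop 132 [[0.459, -0.245, 0.222], [0.542, -0.235, 0.228], [0.635, -0.225, 0.233]] slope [ 0.0903 -0.284 ]
top rim rect ((542.1480102539062, -166.52557373046875), (220.00941467285156, 186.5484161376953), 5.213780403137207)
weights 1 [ 0.69880607 -0.29725592  0.01385296] [ 0.69880607 -0.29725592  0.01385296]
```

```bash
cat >> h.py <<'E'
from scipy.spatial.transform import Rotation as Ro
C=np.array([.540,-.1695,0]); XD=np.array([.9959,.0907,0]); YD=np.array([-.0907,.9959,0])
def state():
    o=robot.get_obs(); R=Ro.from_quat(o['tool_rot']); p=o['position']
    M=R.as_matrix(); print('t',round(o['time'],2),'p',p.round(4),'case xyz mm',(np.array([(p-C)@XD,(p-C)@YD,p[2]])*1000).round(1),'F',o['ft_force'].round(1),'psi',np.degrees(np.arctan2(M[1,0],M[0,0])).round(2),'toolz',M[:,2].round(3)); return p,R
E
python3 - <<'E'
from h import *
p,R=state()
W=[(.40,.40,.36),(.56,0,.36),(.5495,-.274,.33)]; yaw=8
for w in W:
    w=np.array(w); n=int(np.ceil(np.linalg.norm(w-p)/.060)); s=(w-p)/n
    for _ in range(n):
        d=R.inv().apply(w-p)/max(n,1); n-=1; d=d.round(3); t=9. if yaw>0 else 0.; yaw-=1
        p=p+R.apply(d); R=R*Ro.from_rotvec([0,0,np.radians(t)]); print(d.tolist(),t)
    print('--',p.round(3))
E
```

```text
t 0.1 p [0.139  0.6087 0.2217] case xyz mm [-328.7  811.3  221.7] F [ 0.1 -0.7  0.3] psi 167.12 toolz [-0.001 -0.002 -1.   ]
[-0.043, -0.021, -0.02] 9.0
[-0.046, -0.014, -0.02] 9.0
[-0.047, -0.006, -0.02] 9.0
[-0.048, 0.001, -0.02] 9.0
[-0.047, 0.008, -0.019] 9.0
[-0.045, 0.016, -0.02] 9.0
[-0.042, 0.022, -0.019] 9.0
-- [0.4  0.4  0.36]
[-0.053, 0.007, 0.0] 9.0
[-0.052, 0.016, 0.0] 0.0
[-0.052, 0.015, 0.0] 0.0
[-0.051, 0.016, 0.0] 0.0
[-0.052, 0.015, 0.0] 0.0
[-0.051, 0.016, 0.0] 0.0
[-0.052, 0.015, 0.0] 0.0
[-0.051, 0.016, 0.0] 0.0
-- [0.56 0.   0.36]
[-0.054, -0.007, 0.006] 0.0
[-0.055, -0.007, 0.006] 0.0
[-0.054, -0.007, 0.006] 0.0
[-0.055, -0.007, 0.006] 0.0
[-0.054, -0.007, 0.007] 0.0
-- [ 0.55  -0.274  0.33 ]
```

Call:
drive_tool --pt "-0.043 -0.021 -0.02 0 0 9 0" --pt "-0.046 -0.014 -0.02 0 0 9 0" --pt "-0.047 -0.006 -0.02 0 0 9 0" --pt "-0.048 0.001 -0.02 0 0 9 0" --pt "-0.047 0.008 -0.019 0 0 9 0"

```text
time: 0.72
position: [0.3266, 0.4584, 0.3218]
tool_rot: [0.486, 0.874, -0.0, -0.0]
ft_force: [0.9, 0.8, 0.2]
grip_width: 0.0449
```

Call:
drive_tool --pt "-0.045 0.016 -0.02 0 0 9 0" --pt "-0.042 0.022 -0.019 0 0 9 0" --pt "-0.053 0.007 0 0 0 9 0" --pt "-0.052 0.016 0 0 0 0 0" --pt "-0.052 0.015 0 0 0 0 0"

```text
time: 1.35
position: [0.46, 0.2478, 0.3602]
tool_rot: [0.675, 0.738, -0.0, -0.0]
ft_force: [0.8, 0.0, -0.4]
grip_width: 0.002
```

Call:
drive_tool --pt "-0.051 0.016 0 0 0 0 0" --pt "-0.052 0.015 0 0 0 0 0" --pt "-0.051 0.016 0 0 0 0 0" --pt "-0.052 0.015 0 0 0 0 0" --pt "-0.051 0.016 0 0 0 0 0"

```text
time: 1.98
position: [0.5605, -0.0011, 0.3601]
tool_rot: [0.675, 0.738, -0.0, -0.0]
ft_force: [-0.3, -0.1, -0.4]
grip_width: 0.0005
```

Call:
drive_tool --pt "-0.054 -0.007 0.006 0 0 0 0" --pt "-0.055 -0.007 0.006 0 0 0 0" --pt "-0.054 -0.007 0.006 0 0 0 0" --pt "-0.055 -0.007 0.006 0 0 0 0" --pt "-0.055 -0.007 0.007 0 0 0 0"

```text
time: 2.6
position: [0.5494, -0.2761, 0.3289]
tool_rot: [0.675, 0.738, 0.0, -0.0]
ft_force: [-0.2, 0.6, -0.3]
grip_width: 0.0006
```

```bash
python3 - <<'E'
from h import *
import cv2
state()
a,_=robot.camera("scene");b,_=robot.camera("top")
a=cv2.resize(a[60:300,280:520],(480,480));b=cv2.resize(b[140:300,260:450],(0,0),fx=2,fy=2)
m=np.zeros((480,480+b.shape[1]-80 if 0 else 480+b.shape[1],3),np.uint8)[:, :];m[:,:480]=a;m[:b.shape[0],480:]=b
m=m[:, :800];cv2.imwrite("pics/c2.png",cv2.convertScaleAbs(m,alpha=1.5))
# flap arc in case coords (TCP): y,z
for th in np.arange(1.5,-.01,-.25):
    r=105; print(round(th,2),round(-78+r*np.cos(th)-2.5*np.sin(th)-9.5,1),round(80.5+r*np.sin(th)+2.5*np.cos(th),1))
E
```

```text
t 2.6 p [ 0.5494 -0.2761  0.3289] case xyz mm [-3.000e-01 -1.070e+02  3.289e+02] F [-0.2  0.6 -0.3] psi 95.11 toolz [-0.     0.001 -1.   ]
1.5 -82.6 185.4
1.25 -56.8 180.9
1.0 -32.9 170.2
0.75 -12.4 153.9
0.5 3.4 133.0
0.25 13.6 108.9
0.0 17.5 83.0
```

View pics/c2.png

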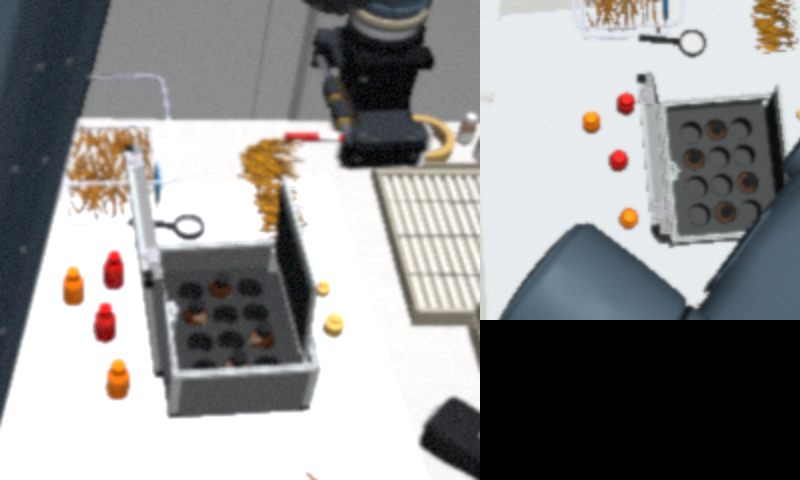

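Call:
drive_tool --pt "0 0 0.06 0 0 0 0" --pt "0 0 0.06 0 0 0 0" --pt "0 0 0.023 0 0 0 0" --pt "0.012 0 0 0 0 0 0" --pt "0.012 0 0 0 0 0 0"

```text
time: 3.32
position: [0.5483, -0.2498, 0.1877]
tool_rot: [0.675, 0.738, 0.0, 0.001]
ft_force: [0.4, -1.1, -1.0]
grip_width: 0.0004
```

Call:
drive_tool --pt "0.013 0 0.002 0 0 0 0" --pt "0.013 0 0.002 0 0 0 0" --pt "0.012 0 0.005 0 0 0 0" --pt "0.012 0 0.006 0 0 0 0"

```text
time: 3.82
position: [0.5435, -0.1999, 0.1717]
tool_rot: [0.675, 0.738, 0.0, 0.001]
ft_force: [0.7, -0.8, -0.4]
grip_width: 0.0003
```

```bash
python3 - <<'E'
from h import *
import cv2
state()
a,d=robot.camera("scene");a=cv2.resize(a[60:300,280:520],(600,600))
cv2.imwrite("pics/c3.png",cv2.convertScaleAbs(a,alpha=1.5))
E
```

```text
t 3.83 p [ 0.5435 -0.1999  0.1717] case xyz mm [  0.8 -30.6 171.7] F [ 0.7 -0.8 -0.4] psi 95.12 toolz [ 0.001 -0.    -1.   ]
```

View pics/c3.png

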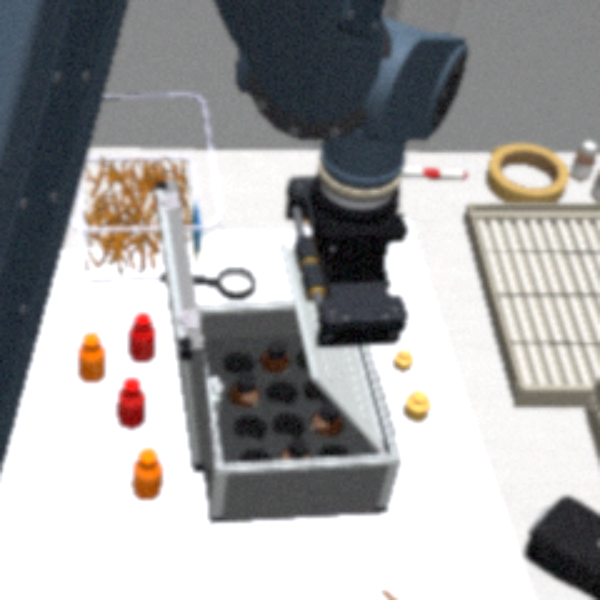

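The flap is leaning inward at about 1 rad (edge near pixel (310,380)), pushed by the fingertips. The case hasn't moved. I'll carry on along the arc.

Call:
drive_tool --pt "0.009 0 0.009 0 0 0 0" --pt "0.009 0 0.009 0 0 0 0" --pt "0.008 0 0.01 0 0 0 0" --pt "0.008 0 0.011 0 0 0 0" --pt "0.01 0 0.024 0 0 0 0"

```text
time: 4.5
position: [0.5399, -0.157, 0.1083]
tool_rot: [0.675, 0.738, 0.0, 0.001]
ft_force: [0.9, -0.1, 1.0]
grip_width: 0.0006
```

Call:
drive_tool --pt "0.002 0 0.009 0 0 0 0" --pt "0.001 0 0.007 0 0 0 0" --pt "0 0 0.003 0 0 0 0" --pt "0 0 0 0 0 0 0"

```text
time: 5.0
position: [0.5394, -0.1544, 0.0897]
tool_rot: [0.675, 0.738, 0.0, 0.001]
ft_force: [0.1, 0.5, 0.4]
grip_width: 0.0008
```

```bash
python3 - <<'E'
from h import *
state()
E
```

```text
t 5.0 p [ 0.5394 -0.1544  0.0897] case xyz mm [ 0.8 15.1 89.7] F [0.1 0.5 0.4] psi 95.11 toolz [ 0.001 -0.001 -1.   ]
```

Call:
drive_tool --pt "0 0 0.002 0 0 0 0" --pt "0 0 0.002 0 0 0 0" --pt "0 0 0 0 0 0 0"

```text
time: 5.38
position: [0.539, -0.1541, 0.0853]
tool_rot: [0.675, 0.738, -0.0, -0.0]
ft_force: [0.9, 0.3, 0.1]
grip_width: 0.0004
```

Call:
drive_tool --pt "0 0 0.002 0 0 0 0" --pt "0 0 0.002 0 0 0 0" --pt "0 0 0 0 0 0 0"

```text
time: 5.75
position: [0.5391, -0.1541, 0.0832]
tool_rot: [0.675, 0.738, -0.0, 0.0]
ft_force: [-3.4, 0.1, 12.9]
grip_width: 0.0006
```

Call:
drive_tool --pt "0 0 0.002 0 0 0 0" --pt "0 0 0 0 0 0 0"

```text
time: 6.0
position: [0.5392, -0.1541, 0.083]
tool_rot: [0.675, 0.738, -0.0, 0.001]
ft_force: [-4.7, 2.1, 24.8]
grip_width: 0.0002
```

Call:
drive_tool --pt "-0.003 0 -0.03 0 0 0 0" --pt "-0.003 0 -0.056 0 0 0 0" --pt "-0.003 0 -0.06 0 0 0 0" --pt "-0.003 0 -0.06 0 0 0 0" --pt "0 0 -0.054 0 0 0 0"

```text
time: 6.62
position: [0.54, -0.1661, 0.3417]
tool_rot: [0.675, 0.738, 0.0, 0.001]
ft_force: [1.1, -0.3, 0.3]
grip_width: 0.0009
```

```bash
python3 - <<'E'
from h import *
import cv2
state()
a,d=robot.camera("scene");X=cloud("scene",d).reshape(-1,3)
cv2.imwrite("pics/c4.png",cv2.convertScaleAbs(cv2.resize(a[60:300,280:520],(600,600)),alpha=1.5))
Q=X-C; u=Q@XD*1000; v=Q@YD*1000; z=X[:,2]*1000
for v0 in range(-70,90,15):
    k=(abs(u)<80)&(v>v0)&(v<v0+15)&(z>60)&(z<130)
    print(v0,k.sum(),np.median(z[k]).round(1) if k.any() else '')
k=(z>262)&(z<300)&(v>85)&(v<160)&(abs(u)<115); print('lid',k.sum(),np.median(v[k]),np.percentile(v[k],[3,97]))
E
```

```text
t 6.62 p [ 0.54   -0.1661  0.3417] case xyz mm [3.000e-01 3.400e+00 3.417e+02] F [ 1.1 -0.3  0.3] psi 95.1 toolz [ 0.001 -0.001 -1.   ]
-70 277 82.4
-55 274 82.8
-40 281 82.2
-25 281 82.5
-10 285 82.3
5 283 81.9
20 275 82.8
35 285 82.2
50 289 82.1
65 137 82.9
80 57 95.2
lid 694 121.35379320128922 [111.20695045 131.45470866]
```

View pics/c4.png

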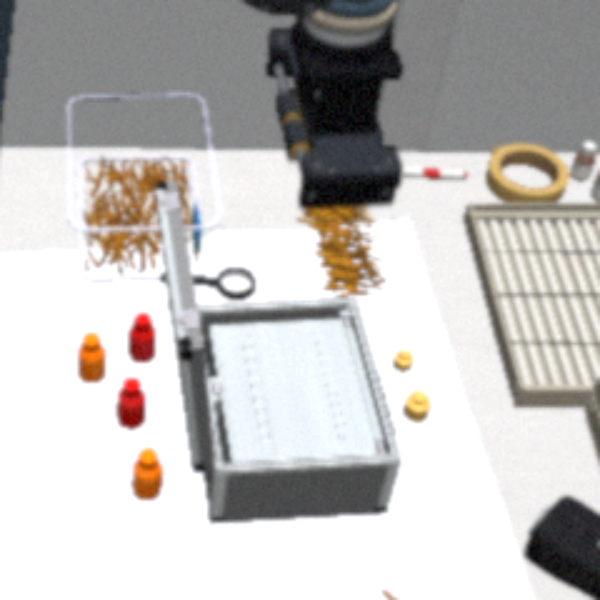

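The picture shows the flap lying flat below the rim over the vials. Its face measures 82–83 mm along its whole length, so it is snapped home. The lid is still upright at left, from (165,190) to (195,350), and hasn't moved. Next I'll go over it to its outer side.

Call:
drive_tool --pt "0.055 0 0 0 0 0 0" --pt "0.055 0 0 0 0 0 0" --pt "0.05 0 0 0 0 0 0" --pt "0 0 0.05 0 0 0 0" --pt "0 0 0.05 0 0 0 0"

```text
time: 7.3
position: [0.5261, -0.0056, 0.2388]
tool_rot: [0.674, 0.739, 0.001, 0.001]
ft_force: [0.5, 0.0, -0.8]
grip_width: 0.0003
```

Call:
drive_tool --pt "-0.012 0 0 0 0 0 0" --pt "-0.012 0 0 0 0 0 0" --pt "-0.012 0 0 0 0 0 0" --pt "-0.014 0 0 0 0 0 0"

```text
time: 7.8
position: [0.5316, -0.0575, 0.2415]
tool_rot: [0.675, 0.738, 0.001, 0.002]
ft_force: [0.0, 3.1, 2.2]
grip_width: 0.0006
```

```bash
python3 - <<'E'
from h import *
state()
for f in np.arange(1.6,-.01,-.2):
    r=150; print(round(f,2),round(90-r*np.cos(f)+22*np.sin(f)+9.5,1),round(96.5+r*np.sin(f)+22*np.cos(f),1))
E
```

```text
t 7.8 p [ 0.5316 -0.0575  0.2415] case xyz mm [  1.8 112.3 241.5] F [0.  3.1 2.2] psi 95.08 toolz [ 0.004 -0.    -1.   ]
1.6 125.9 245.8
1.4 95.7 248.1
1.2 65.7 244.3
1.0 37.0 234.6
0.8 10.8 219.4
0.6 -11.9 199.4
0.4 -30.1 175.2
0.2 -43.1 147.9
0.0 -50.5 118.5
```

Call:
drive_tool --pt "-0.013 0 -0.001 0 0 0 0" --pt "-0.015 0 0 0 0 0 0" --pt "-0.015 0 0.002 0 0 0 0" --pt "-0.0145 0 0.004 0 0 0 0" --pt "-0.0145 0 0.006 0 0 0 0"

```text
time: 8.43
position: [0.5368, -0.1295, 0.2283]
tool_rot: [0.675, 0.738, -0.0, 0.0]
ft_force: [0.7, 1.1, 2.6]
grip_width: 0.0004
```

Call:
drive_tool --pt "-0.0135 0 0.007 0 0 0 0" --pt "-0.0125 0 0.008 0 0 0 0" --pt "-0.012 0 0.0095 0 0 0 0" --pt "-0.011 0 0.0105 0 0 0 0"

```text
time: 8.93
position: [0.541, -0.1777, 0.1927]
tool_rot: [0.675, 0.738, -0.0, -0.0]
ft_force: [1.7, 0.3, 1.1]
grip_width: 0.0007
```

```bash
python3 - <<'E'
from h import *
state()
E
```

```text
t 8.93 p [ 0.541  -0.1777  0.1927] case xyz mm [  0.3  -8.3 192.7] F [1.7 0.3 1.1] psi 95.12 toolz [-0.  0. -1.]
```

Call:
drive_tool --pt "-0.0095 0 0.0115 0 0 0 0" --pt "-0.0085 0 0.012 0 0 0 0" --pt "-0.007 0 0.0125 0 0 0 0" --pt "-0.006 0 0.0135 0 0 0 0" --pt "-0.003 0 0.01 0 0 0 0"

```text
time: 9.55
position: [0.5438, -0.211, 0.1329]
tool_rot: [0.675, 0.738, -0.0, -0.0]
ft_force: [0.3, 0.2, -0.1]
grip_width: 0.0003
```

Call:
drive_tool --pt "-0.002 0 0.006 0 0 0 0" --pt "-0.001 0 0.005 0 0 0 0" --pt "0 0 0.003 0 0 0 0" --pt "0 0 0 0 0 0 0"

```text
time: 10.05
position: [0.5445, -0.2137, 0.12]
tool_rot: [0.675, 0.738, 0.0, 0.0]
ft_force: [-0.3, 0.1, -0.1]
grip_width: 0.0002
```

Call:
drive_tool --pt "0 0 0.002 0 0 0 0" --pt "0 0 0 0 0 0 0"

```text
time: 10.3
position: [0.5448, -0.2139, 0.1189]
tool_rot: [0.675, 0.738, 0.0, 0.001]
ft_force: [-1.0, 0.5, 4.0]
grip_width: 0.0002
```

Call:
drive_tool --pt "0 0 0.001 0 0 0 0" --pt "0 0 0 0 0 0 0" --pt "0 0 0 0 0 0 0"

```text
time: 10.68
position: [0.5448, -0.2139, 0.1188]
tool_rot: [0.675, 0.738, 0.0, 0.001]
ft_force: [-2.4, 0.6, 10.3]
grip_width: 0.0002
```

Call:
drive_tool --pt "0 0 0.001 0 0 0 0" --pt "0 0 0 0 0 0 0" --pt "0 0 -0.01 0 0 0 0" --pt "0 0 -0.05 0 0 0 0" --pt "0 0 -0.06 0 0 0 0"

```text
time: 11.3
position: [0.5436, -0.2132, 0.236]
tool_rot: [0.675, 0.738, -0.0, -0.002]
ft_force: [0.8, -0.4, 0.4]
grip_width: 0.0003
```

Call:
drive_tool --pt "-0.04 0 -0.05 0 0 0 0" --pt "-0.05 0 0 0 0 0 0" --pt "0 0 0 0 0 0 0"

```text
time: 11.68
position: [0.5527, -0.306, 0.2855]
tool_rot: [0.676, 0.737, -0.0, 0.002]
ft_force: [0.1, 0.6, 0.3]
grip_width: 0.0007
```

```bash
python3 - <<'E'
from h import *
import cv2
state()
a,d=robot.camera("scene");X=cloud("scene",d).reshape(-1,3)
cv2.imwrite("pics/c5.png",cv2.convertScaleAbs(cv2.resize(a[60:300,280:520],(600,600)),alpha=1.5))
Q=X-C; u=Q@XD*1000; v=Q@YD*1000; z=X[:,2]*1000
for v0 in range(-90,110,20):
    k=(abs(u)<100)&(v>v0)&(v<v0+20)&(z>100)&(z<150)
    print(v0,k.sum(),np.median(z[k]).round(1) if k.any() else '')
k=(z>112)&(z<125)&(abs(u)<130)&(abs(v)<120); print(cv2.minAreaRect(X[k][:,:2].astype(np.float32)*1000))
E
```

```text
t 11.68 p [ 0.5527 -0.306   0.2855] case xyz mm [ 2.000e-01 -1.371e+02  2.855e+02] F [0.1 0.6 0.3] psi 94.92 toolz [ 0.002 -0.003 -1.   ]
-90 476 117.9
-70 481 117.7
-50 479 117.6
-30 477 118.3
-10 479 118.1
10 486 117.9
30 486 117.7
50 486 117.8
70 512 117.6
90 34 106.3
((539.8599243164062, -171.89434814453125), (222.35894775390625, 186.23294067382812), 4.947535037994385)
```

View pics/c5.png

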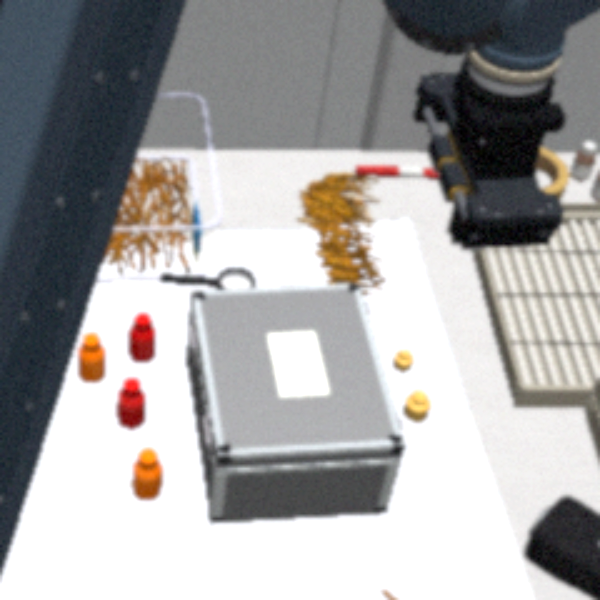

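The lid is shut flush: its top is flat at about 118 mm, with corners at (195,295), (360,290), (400,445) and (220,450). The case centre is at (540, -172) mm, where it started to within a few millimetres, and nothing else in this view has moved. Handing in.

```bash
python3 -c "
from rig import robot
print(robot.hand_in())"
```

```text
the job is handed in; nothing more can be done
None
```

The case is closed and the job is handed in. I folded the flap down from its outer face with closed fingertips and pressed it until it stopped hard. I then went over the lid, pushed it round from its outer face at about 0.8 rad/s, slower near the end, and pressed it shut.

**Last checks:**
- **Flap:** measured before the lid was closed, its outer face lay flat at 82–83 mm along its whole length (83 mm expected). I felt no distinct click at the catch. I judged it snapped in from that height, a hard stop at 83.0 mm with up to 25 N, and the flap staying down when I let go.
- **Lid:** the top is flat at 117.6–118.3 mm, against 118.5 mm expected, which is within the 2 mm camera calibration. It stopped hard at 118.8 mm under 10 N.
- **Case:** its centre measured (540, -172) mm, against (540, -169.5) mm at the start.
- **Vials:** they can't be seen under the shut lid. I saw all four in their wells at the start, and the flap lay flat over them.
- **Other things on the bench:** the two weights looked unmoved in the last picture. I did not measure them, and the stamp, tweezers and ink pad were outside that crop; the arm did not touch down near them.
- **Robot:** the gripper was clear of everything. The job took about 12 s, and I saw no check fail.

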